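Clamp a phone in the repair jig and swing the hold-down bar into line

TASK

Clamp the phone in the repair jig: with a fingertip, push a spoke of the three-spoke wheel round clockwise (seen from above) until the wheel comes to its stop and the jaw holds the phone tight against the fence. Then push the long swing bar across above the phone until it points straight at the round-headed pin (not at the square block), and take the hand away. Only push the wheel and the bar: do not touch the phone, lift nothing, and leave the other things on the bench where they are.

Things in the scene. Friction and masses are not known exactly. Their poses are not given: they have to be found in the camera images.
- jig: Fixed aluminium jig plate, 12 mm thick. Origin on the table under it; at yaw 0 its x points away from the robot, y left; z up. In its frame (mm): plate x -120..115, y -155..150; wheel axis (-20, -90); fence: low bar along x, face at y 90, top z 22; swing bar pivot (95, 120), phone between fence and jaw.
- wheel_hub (a point): Wheel centre on its upright axis, 60 mm above the table, mid height of the spokes; turns with the wheel. Hub 30 mm across, z 48 to 74 mm. Three level round spokes, 10 mm thick, at 0, 120, 240 degrees from the point's x axis, each ending in an 18 mm ball centred 62 mm from the axis. Under them a gearbox 70 x 60 mm, top z 30 mm. 4 to 7 N on a spoke at 50 mm turns it.
- wheel (a joint): Turn of the wheel in rad, growing clockwise seen from above; 0 fully open, hard stop at 2.4 (clamped). It starts between 0 and 0.5 and stays where it is left. Each rad moves the jaw 10 mm towards the fence; the jaw is sprung, so at the stop it presses on the phone with about 10 N.
- jaw: The black clamp jaw, a low bar 110 mm long along the jig's x, 10 mm thick, top 24 mm above the table; origin in its pressing face, 20 mm from its middle, which looks to the jig's +y; it slides in the jig and is driven by the wheel.
- phone: Loose grey phone 150 x 72 x 8 mm, 190 g, lying face down on the jig plate between jaw and fence, long side along the jig's x; origin at the centre of its underside (12 mm above the table). Tight against the fence its centre is at y = 54 mm in the jig's frame.
- bar_pivot (a point): Pivot of the swing bar on its upright axis, 56 mm above the table, mid height of the bar; turns with the bar. The bar is level aluminium, 16 mm wide, 12 mm high (z 50 to 62 mm), and reaches 190 mm from here along the point's x axis. 100 mm out, a 16 mm round rubber foot hangs down to z 26 mm, clear of the phone.
- bar_tip (a point): Middle of the bar's free end, 190 mm from the pivot, 56 mm above the table; its x axis points along the bar, outward, and its y axis across it.
- bar (a joint): Turn of the swing bar in rad, growing anticlockwise seen from above; at 0 the bar points along the jig's -x. Starts parked at -1.1 to -0.5, out over the fence; range -1.5 to 0.9. It stays where it is left; about 1 N at 140 mm from the pivot moves it. Pointing at the pin is somewhere from 0.15 to 0.6.
- round_pin: Fixed dark steel pin with a round mushroom head 22 mm across, 27 mm high, standing on the jig plate near its robot-side edge; origin at the centre of its foot (12 mm above the table). Its top is 39 mm above the table.
- square_block: Fixed dark steel block 18 x 18 x 22 mm standing on the same edge of the plate; origin at the centre of its foot, 12 mm above the table. It and the round pin may be in either order.
- screwdriver: Loose bystander: screwdriver 160 mm long lying on the bench.
- brush: Loose bystander: brush 150 mm long lying on the bench.
- tweezers: Loose bystander: dark steel tweezers 120 mm long lying on the bench.
- screw_jar: Loose bystander: small jar 30 mm across, 30 mm high, standing on the jig plate's far right part; origin under its middle.
- spacer: Loose bystander: brass ring 26 mm across, 10 mm high, lying on the jig plate's far part; origin under its middle.
- parts_tray: Loose bystander: white parts tray 100 x 140 x 25 mm on the bench to the right.
- spare_phone: Loose bystander: black phone 146 x 70 x 8 mm lying on the bench to the left.
There are look-alikes about, which are no part of the job. What is shaped like the phone but green or turquoise is not meant.

How it is judged:
By the outcome, as a careful person would: the job done as asked, in the order asked, and still so for the second after the job is handed in, with the robot touching nothing.
It also fails if it takes over 64 s, if anything falls off the work surface, if the arm or the gripper's body presses on something with over 40 N, if the wrist force passes 120 N, or if a joint passes its speed limit or range.

ROBOT

A 7-joint arm with a two-finger parallel gripper is mounted at the origin on the work surface. World frame = base frame: x ahead of the robot, y to its left, z up, the work surface at z = 0. Lengths are in m, angles in degrees, forces in N, time in s.
With the tool pointing down it reaches from about 0.425 to 0.875 m from the base axis. Payload 4.7 kg.
Tool frame: the origin (TCP) lies on the mounting face of the last link; the fingertips stand tcp_to_tips ahead of it and the grasp point (between the pads) lies 164 mm ahead of it (tcp_to_tips is the distance from the TCP to the fingertips, in m); z points along the fingers, y is the line along which they close (so a half turn about z gives the same grasp; the last joint's range is limited). The gripper opens to 87 mm and grips with 3 to 60 N. Pads are 19 mm wide; open, the fingers measure 117 mm over their backs; the gripper's body (75 mm by 190 mm) begins 51 mm behind the grasp point.
Start: joints at [70.365, 18.392, -4.016, 83.108, 1.295, 78.541, -3.26], TCP at [0.227, -0.609, 0.405] pointing down, gripper open.
Joint ranges: [-163.93, 163.93], [-17.29, 119.83], [-79.2, 71.16], [3.27, 140.29], [-89.18, 269.18], [5.43, 117.66], [-154.24, 154.24]. Speed limits (degrees/s): [147.25, 147.25, 180, 180, 180, 180, 180].

INTERFACE

Orientations are given as [roll, pitch, yaw] about the fixed x, y, z axes, in that order (R = Rz(yaw) Ry(pitch) Rx(roll)).
In Python, from cell import get_obs, read_camera, sign_off, tcp_to_tips gives the robot as it stands.
- The arm moves only by the tool drive_tool, never from a script. Its argument "rows" is one flat list of numbers, 7 for each row, row after row: the shift along the tool's x, y, z in m, then the turn, a rotation vector about the tool's x, y, z in rad, then the gripper command: -1 is shut, 1 is fully open, values between are in proportion. In form: [tx, ty, tz, rx, ry, rz, fingers, tx, ty, tz, rx, ry, rz, fingers, ...]. A call has 1 to 5 rows; each row shifts and turns the commanded pose from where the row before left it, along the tool's axes as they then stand; what a row does not reach is not made up. A row lasts 1/8 s, in which the tool goes at most 62.5 mm and 10.7 degrees, less where a joint would pass 70% of its speed; a pose out of reach is approached as far as the arm can. A call is refused whole if a number of a shift passes 0.0625 or a number of a turn 0.188, either way. A call with a gripper value outside its range is refused whole. The fingers move at their own pace and stop on an object; "grip_force" is the grip in N (left out, the last holds). Time passes only in rows, so rows that do not move let the fingers close. It gives the time, the measured TCP pose, the force, the opening and the grip force at its end, in the units of the state.
- get_obs(): the state, without advancing time (a new reading comes with each control period).
- read_camera(name): name is "scene" or "top"; returns a dict with "color" (384x512x3 uint8, blue, green, red), "fov_y" (degrees; the focal length in pixels is half the picture's height over the tangent of half this angle, whatever the lens; pixels are square), "cx", "cy" (the principal point, pixels), "cam_to_world" (4x4, takes a point from camera to world coordinates). Camera axes: x right, y up, looking along -z (the intrinsics and any distortion apply to the point x, -y, -z); pixel columns grow to the right and rows downward; lengths in m; the calibration is good to about 2 mm. A picture is of the moment at which its call begins. There is no depth.
- sign_off(): hands the job in; it is judged then, once.
The state is a dict: "time_s": time; "qpos": joint angles; "joint_velocities": joint speeds; "effort": joint torques, N m; "tool_pos": TCP position; "tool_rot": TCP orientation; "force": force on the tool from outside, world axes, zero at the start; "wrist_torque": the same for the moment, N m; "grip_width": finger opening in m; "grasp_force": force on a finger pad.
Only numpy, scipy, OpenCV 4.12 (cv2) and the standard library are available. Lean on these libraries where they do the work, as an engineer would, in place of code of your own. Each camera call takes 0.05 s, during which the arm holds its last target. There are 200 camera calls.

## Working session

There is one attempt and no reset: what is moved stays moved. The work goes in short steps, Python scripts to look and compute and a tool call to move; the robot and the scene stay as the last step left them, time stands still between calls to the robot, and variables do not carry over. Pictures are saved under pics/ and viewed, at most 10 in all, crops included, and the job is handed in when it is done.

Besides the shell and the picture viewer there is one more tool, called as name(argument=value, ...), one argument or row to a line, values as JSON. drive_tool: Moves the arm, as the interface text tells. Its arguments: {"type":"object","properties":{"rows":{"type":"array","items":{"type":"number"}},"grip_force":{"type":"number"}},"required":["rows"]}

```bash
mkdir -p pics; ls; cat > h.py <<'E'
import numpy as np,cv2
from cell import *
def snap(n,f):
    d=read_camera(n); cv2.imwrite('pics/'+f,d['color']); np.savez('/tmp/'+n,**{k:np.array(v) for k,v in d.items()}); return d
def load(n): return np.load('/tmp/'+n+'.npz')
def f(d): return 192/np.tan(np.radians(float(d['fov_y']))/2)
def ray(d,u,v,z):
    T=d['cam_to_world']; r=T[:3,:3]@np.array([(u-d['cx'])/f(d),-(v-d['cy'])/f(d),-1]); o=T[:3,3]
    return o+r*(z-o[2])/r[2]
def proj(d,p):
    T=d['cam_to_world']; c=T[:3,:3].T@(np.array(p)-T[:3,3]); return np.array([d['cx']-f(d)*c[0]/c[2], d['cy']+f(d)*c[1]/c[2]])
E
python3 - <<'E'
from h import *
for n in('scene','top'):
    d=snap(n,n+'0.png'); print(n,{k:v for k,v in d.items() if k!='color'})
print(get_obs(),tcp_to_tips)
a=cv2.imread('pics/scene0.png');b=cv2.imread('pics/top0.png')
E
```

```text
pics
scene {'fov_y': 42.323738523195956, 'cx': 249.56153838544418, 'cy': 189.28730846156702, 'cam_to_world': array([[-0.82853127, -0.37685822,  0.41414227,  1.07608467],
       [ 0.55994151, -0.55921392,  0.61134712,  0.87738602],
       [ 0.00120293,  0.73841565,  0.67434477,  1.00733106],
       [ 0.        ,  0.        ,  0.        ,  1.        ]])}
top {'fov_y': 56.387900278122856, 'cx': 251.95725495631055, 'cy': 187.77586667381118, 'cam_to_world': array([[-0.02702736,  0.99604506, -0.08463901,  0.4224603 ],
       [-0.99950562, -0.02556625,  0.01829963,  0.01493812],
       [ 0.01606335,  0.08509175,  0.99624363,  1.18969983],
       [ 0.        ,  0.        ,  0.        ,  1.        ]])}
{'time_s': 0.1, 'qpos': array([70.36340071, 18.43672048, -4.01323176, 83.16835478,  1.29685552,
       78.54164763, -3.25856055]), 'joint_velocities': array([-0.00044402, -0.05060777, -0.03469664, -0.19801663, -0.09296928,
        0.01836861, -0.01934955]), 'effort': array([-3.13615074e-04, -4.92572916e+01, -4.05928642e-01, -3.13399386e+01,
       -6.40863832e-02,  3.95029667e-02,  8.27319218e-05]), 'tool_pos': array([ 0.22692396, -0.60890861,  0.4037448 ]), 'tool_rot': array([-1.79898604e+02,  8.04229443e-03,  2.04458382e+01]), 'force': array([-0.77947201,  0.61171746, -0.06163654]), 'wrist_torque': array([-0.01284314, -0.01454367, -0.03419127]), 'grasp_force': 0.0, 'grip_width': 0.08734048549867354} 0.1822
```

View pics/top0.png

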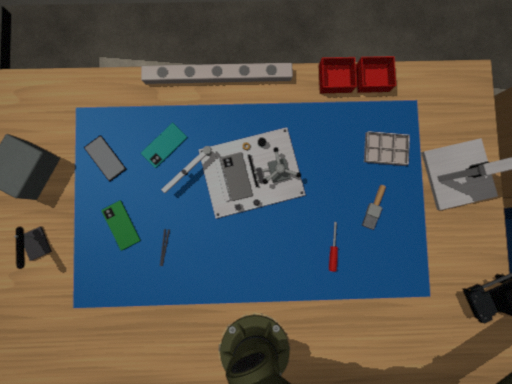

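View pics/scene0.png

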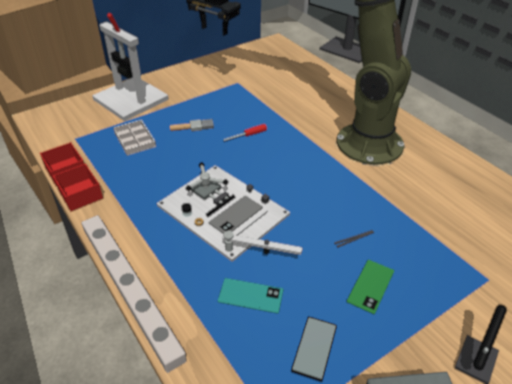

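The top view shows the jig plate around (252,172), the wheel near (278,170), the swing bar from about (208,153) to (165,190), and two dark posts near (238,207) and (257,203). Next I'll take close crops.

```bash
python3 - <<'E'
from h import *
a=cv2.imread('pics/top0.png')[120:225,155:310]; cv2.imwrite('pics/ct.png',cv2.resize(a,None,fx=5,fy=5,interpolation=cv2.INTER_CUBIC))
a=cv2.imread('pics/scene0.png')[155:265,150:310]; cv2.imwrite('pics/cs.png',cv2.resize(a,None,fx=5,fy=5,interpolation=cv2.INTER_CUBIC))
E
```

```text
(no output)
```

View pics/ct.png

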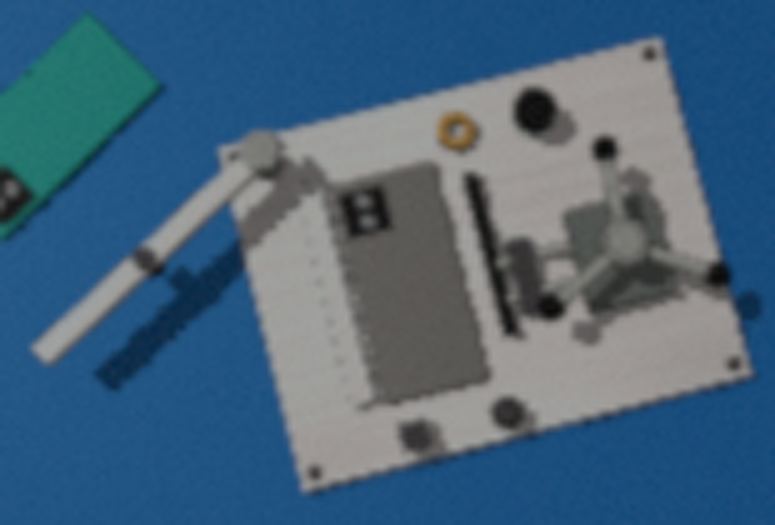

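View pics/cs.png

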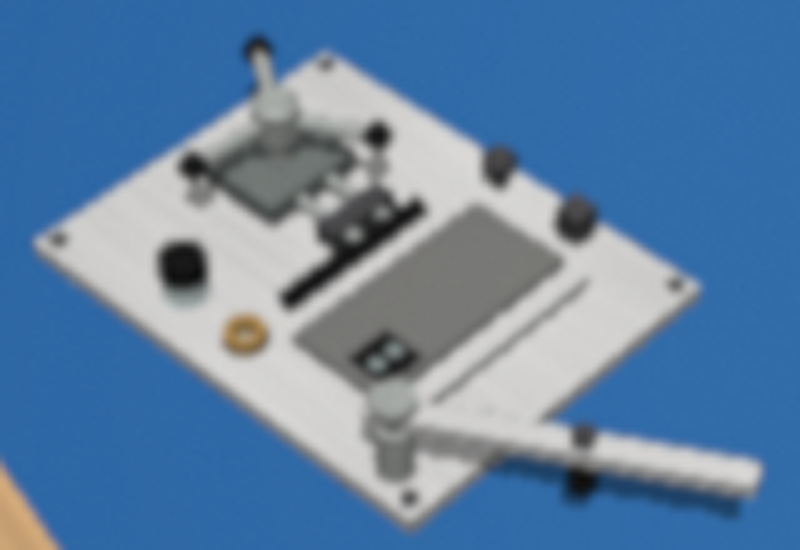

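Lookalikes in the top view:
- Round pin or block: the left post at (238,207) looks square. The right post at (257,202) looks round, with a narrower stem in the scene view, so I take it as the pin.
- Phone: the grey one at (240,175) is the right one. The turquoise (163,145), green (121,225) and spare (105,157) phones are not.

Next I'll compute the poses and check the two posts in one close crop.

```bash
python3 - <<'E'
from h import *
t=load('top');s=load('scene')
T=lambda c,z:ray(t,155+(c[0]+.5)/5-.5,120+(c[1]+.5)/5-.5,z)
S=lambda c,z:ray(s,150+(c[0]+.5)/5-.5,155+(c[1]+.5)/5-.5,z)
J=np.array([[115,150],[115,-155],[-120,-155],[-120,150]])/1e3
def fit(P):
    P=P[:,:2];A=J-J.mean(0);B=P-P.mean(0)
    a=np.arctan2((A[:,0]*B[:,1]-A[:,1]*B[:,0]).sum(),(A*B).sum())
    R=np.array([[np.cos(a),-np.sin(a)],[np.sin(a),np.cos(a)]])
    o=P.mean(0)-R@J.mean(0);print('jig',o,np.degrees(a),'res',np.abs((J@R.T+o)-P).max());return R,o,a
R,o,a=fit(np.array([T(c,.012) for c in[(220,147),(660,40),(752,375),(303,492)]]))
R2,o2,a2=fit(np.array([S(c,.012) for c in[(410,525),(35,242),(325,52),(700,290)]]))
w=lambda x,y:R@[x/1e3,y/1e3]+o
inv=lambda p:(R.T@(p[:2]-o))*1e3
print('pivot',w(95,120),T((263,152),.062),'hub',w(-20,-90),T((627,240),.074),S((275,105),.074))
hub=w(-20,-90)
for c in[(605,149),(717,273),(549,304)]:
    p=T(c,.06)[:2];d=p-hub;print('ball',p,np.linalg.norm(d),np.degrees(np.arctan2(d[1],d[0])))
for c in[(193,166),(378,136),(258,48)]:
    p=S(c,.06)[:2];d=p-hub;print('ballS',p,np.linalg.norm(d),np.degrees(np.arctan2(d[1],d[0])))
pv=w(95,120)
def ang(p):
    d=p[:2]-pv;return np.arctan2(d[1],d[0])-(a+np.pi)
for n,p in[('tip',T((47,355),.062)),('tipS',S((757,475),.056)),('left',T((418,434),.034)),('leftS',S((575,210),.034)),('right',T((510,411),.039)),('rightS',S((499,158),.039))]:
    x=ang(p);x=(x+np.pi)%(2*np.pi)-np.pi;print(n,p[:2],inv(p),x,np.linalg.norm(p[:2]-pv))
I=[cv2.resize(cv2.imread('pics/'+n+'0.png')[v:v+30,u:u+40],None,fx=10,fy=10,interpolation=cv2.INTER_CUBIC) for n,u,v in(('top',228,190),('scene',237,175))]
cv2.imwrite('pics/posts.png',np.hstack(I))
E
```

```text
jig [ 0.57692664 -0.00357661] 12.801212544995664 res 0.0013950342723587639
jig [ 0.57489436 -0.00085107] 12.793289942090787 res 0.001636572076934406
pivot [0.64297708 0.13448982] [0.64254378 0.13338    0.062     ] hub [ 0.57736497 -0.09577101] [ 0.57866242 -0.0954786   0.074     ] [ 0.57746029 -0.08942451  0.074     ]
ball [ 0.63965019 -0.0847532 ] 0.06325220804910274 10.031441805590314
ball [ 0.55802862 -0.15350491] 0.06088593793999564 -108.5168198097993
ball [ 0.54090703 -0.04592517] 0.06175588208060127 126.18225810296131
ballS [ 0.63535121 -0.08406291] 0.05915644168236694 11.41520959512074
ballS [ 0.53456421 -0.04714227] 0.06478162423528552 131.35273230541839
ballS [ 0.55207081 -0.1548746 ] 0.06428863198992844 -113.16913851855661
tip [0.51645508 0.27110628] [  1.89273543 281.25418683] -1.0471644531687971 0.18620385464693048
tipS [0.51047258 0.27313394] [ -3.49180818 284.55697923] -1.0314605601560367 0.1917801754401043
left [0.46157051 0.03966225] [-102.90851048   67.7235005 ] 0.25824645622149056 0.20469638716398947
leftS [0.45999634 0.04478668] [-103.3081421    73.06934978] 0.2323799431233491 0.20378568436951874
right [ 0.47460675 -0.01989789] [-103.39298508    6.75532082] 0.5186796038497592 0.22843846849915464
rightS [ 0.47431127 -0.01180353] [-101.88766153   14.71395767] 0.49106106148024864 0.22327091608852245
```

View pics/posts.png

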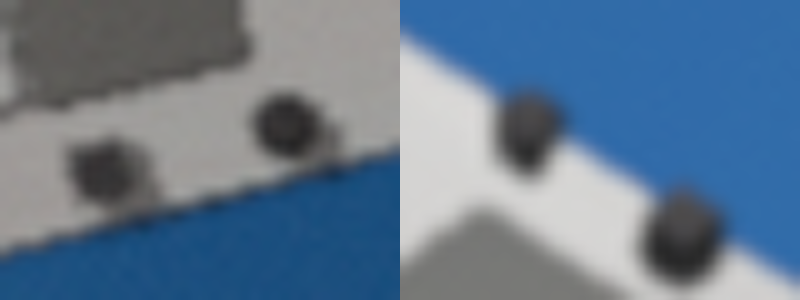

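The right-hand post (crop, left half, about (285,125)) has a round lit head over a narrower stem. The left post (105,172) is square. So the round pin is the right post, at a bar angle of about 0.5 rad. I'll move to beside the spoke that points away from the robot, on its anticlockwise side.

drive_tool(
  rows=[0.0457,-0.032,0.0085,0,0,0,-1,0.0457,-0.032,0.0085,0,0,0,-1,0.0457,-0.032,0.0085,0,0,0,-1,0.0457,-0.032,0.0085,0,0,0,-1,0.0457,-0.032,0.0085,0,0,0,-1],
)

```text
time_s: 0.72
tool_pos: [0.3859, -0.3776, 0.3617]
tool_rot: [-180.0, 0.0, 20.4]
force: [0.1, -0.6, 0.6]
grip_width: 0.0445
grasp_force: 0.0
```

drive_tool(
  rows=[0.0457,-0.032,0.0085,0,0,0,-1,0.0457,-0.032,0.0085,0,0,0,-1,0.0457,-0.032,0.0085,0,0,0,-1,0.0457,-0.032,0.0085,0,0,0,-1,0.0457,-0.032,0.0085,0,0,0,-1],
)

```text
time_s: 1.35
tool_pos: [0.544, -0.1482, 0.3193]
tool_rot: [180.0, 0.0, 20.4]
force: [0.8, -0.0, 0.2]
grip_width: 0.0021
grasp_force: 0.0
```

drive_tool(
  rows=[0.0457,-0.032,0.0085,0,0,0,-1,0.0457,-0.032,0.0085,0,0,0,-1,0,0,0,0,0,-0.174,-1,0,0,0,0,0,-0.174,-1,0,0,0,0,0,-0.174,-1],
)

```text
time_s: 1.98
tool_pos: [0.6066, -0.0575, 0.302]
tool_rot: [-179.9, 0.0, 50.7]
force: [0.7, 0.2, -0.4]
grip_width: 0.0003
grasp_force: 0.0
```

drive_tool(
  rows=[0,0,0,0,0,-0.174,-1,0,0,0,0,0,-0.174,-1,0,0,0,0,0,-0.174,-1,0,0,0,0,0,-0.174,-1,0,0,0,0,0,-0.174,-1],
)

```text
time_s: 2.6
tool_pos: [0.6065, -0.0578, 0.3022]
tool_rot: [-179.9, -0.0, 100.5]
force: [-0.5, 0.5, -0.5]
grip_width: 0.0006
grasp_force: 0.0
```

drive_tool(
  rows=[0,0,0.0365,0,0,0,-1,0,0,0.0365,0,0,0,-1,0,0,0,0,0,0,-1],
)

```text
time_s: 2.98
tool_pos: [0.605, -0.058, 0.2265]
tool_rot: [-179.6, -0.1, 100.2]
force: [-0.7, 0.4, 0.0]
grip_width: 0.0006
grasp_force: 0.0
```

drive_tool(
  rows=[-0.004,0,0,0,0,0,-1,-0.004,0,0,0,0,0,-1,-0.004,0,0,0,0,0,-1,-0.0035,0,0,0,0,0,-1],
)

```text
time_s: 3.48
tool_pos: [0.6097, -0.0733, 0.2304]
tool_rot: [179.9, 0.0, 100.2]
force: [-1.1, 3.9, 1.5]
grip_width: 0.0004
grasp_force: 2.9
```

drive_tool(
  rows=[-0.0037,0.0013,0,0,0,0.1,-1,-0.0037,0.0013,0,0,0,0.1,-1,-0.0037,0.0013,0,0,0,0.1,-1],
)

```text
time_s: 3.85
tool_pos: [0.6146, -0.081, 0.2304]
tool_rot: [180.0, -0.2, 82.9]
force: [0.1, 5.8, 0.8]
grip_width: 0.0007
grasp_force: 2.7
```

```bash
python3 - <<'E'
from h import *
I=[]
for n,u,v in(('top',155,120),('scene',150,155)):
    d=snap(n,n+'1.png'); I.append(cv2.resize(d['color'][v:v+110,u:u+160],None,fx=2.5,fy=2.5,interpolation=cv2.INTER_CUBIC))
cv2.imwrite('pics/c1.png',np.hstack(I))
E
```

```text
(no output)
```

View pics/c1.png

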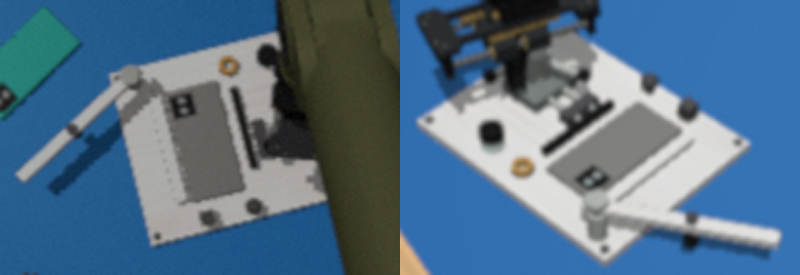

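The scene view shows the finger behind the far spoke, with the wheel starting to turn (force about 6 N), and the phone undisturbed. I'll continue along the arc.

drive_tool(
  rows=[-0.0037,0.0013,0,0,0,0.1,-1,-0.0037,0.0013,0,0,0,0.1,-1,-0.0037,0.0013,0,0,0,0.1,-1,-0.0037,0.0013,0,0,0,0.1,-1,-0.0037,0.0013,0,0,0,0.1,-1],
)

```text
time_s: 4.58
tool_pos: [0.6159, -0.1015, 0.2307]
tool_rot: [179.8, -0.3, 54.4]
force: [5.0, 3.8, -0.9]
grip_width: 0.0005
grasp_force: 2.9
```

drive_tool(
  rows=[-0.0037,0.0013,0,0,0,0.1,-1,-0.0037,0.0013,0,0,0,0.1,-1,-0.0037,0.0013,0,0,0,0.1,-1,-0.0037,0.0013,0,0,0,0.1,-1,-0.0037,0.0013,0,0,0,0.1,-1],
)

```text
time_s: 5.2
tool_pos: [0.6072, -0.1201, 0.2307]
tool_rot: [179.8, -0.3, 25.7]
force: [6.4, 1.1, -1.9]
grip_width: 0.0005
grasp_force: 2.9
```

```bash
python3 - <<'E'
from h import *
o=get_obs();p=o['tool_pos'];y=np.radians(o['tool_rot'][2])
d=p[:2]-[.5765,-.094]
print(p,o['tool_rot'],o['force'],'x,y in tool', d@[np.cos(y),np.sin(y)], d@[np.sin(y),-np.cos(y)])
E
```

```text
[ 0.60721372 -0.12009244  0.23071149] [179.83807664  -0.32548143  25.67787375] [ 6.4435679   1.13275296 -1.94957697] x,y in tool 0.016374429555596506 0.03682426172273952
```

drive_tool(
  rows=[-0.0037,0.0013,0,0,0,0.1,-1,-0.0037,0.0013,0,0,0,0.1,-1,-0.0037,0.0013,0,0,0,0.1,-1,-0.0037,0.0013,0,0,0,0.1,-1],
)

```text
time_s: 5.7
tool_pos: [0.5946, -0.1303, 0.2307]
tool_rot: [179.9, -0.4, 2.7]
force: [6.0, -1.1, -3.5]
grip_width: 0.0005
grasp_force: 2.9
```

drive_tool(
  rows=[-0.0018,0.0007,0,0,0,0.05,-1,-0.0018,0.0007,0,0,0,0.05,-1,-0.0018,0.0007,0,0,0,0.05,-1,-0.0018,0.0007,0,0,0,0.05,-1],
)

```text
time_s: 6.2
tool_pos: [0.5871, -0.1333, 0.2307]
tool_rot: [179.9, -0.3, -8.7]
force: [5.7, -1.0, -1.7]
grip_width: 0.0004
grasp_force: 2.7
```

drive_tool(
  rows=[-0.0018,0.0007,0,0,0,0.05,-1,-0.0018,0.0007,0,0,0,0.05,-1,-0.0018,0.0007,0,0,0,0.05,-1],
)

```text
time_s: 6.58
tool_pos: [0.5814, -0.1345, 0.2307]
tool_rot: [180.0, -0.3, -17.3]
force: [4.7, -1.0, -2.1]
grip_width: 0.0003
grasp_force: 2.7
```

drive_tool(
  rows=[-0.0018,0.0007,0,0,0,0.05,-1,-0.0018,0.0007,0,0,0,0.05,-1,-0.0018,0.0007,0,0,0,0.05,-1],
)

```text
time_s: 6.95
tool_pos: [0.5757, -0.1349, 0.2307]
tool_rot: [180.0, -0.4, -25.9]
force: [5.5, -2.5, -2.5]
grip_width: 0.0005
grasp_force: 3.2
```

drive_tool(
  rows=[-0.0018,0.0007,0,0,0,0.05,-1,-0.0018,0.0007,0,0,0,0.05,-1,-0.0018,0.0007,0,0,0,0.05,-1],
)

```text
time_s: 7.32
tool_pos: [0.57, -0.1346, 0.2308]
tool_rot: [-180.0, -0.4, -34.5]
force: [7.0, -2.8, -2.8]
grip_width: 0.0004
grasp_force: 3.5
```

drive_tool(
  rows=[-0.0018,0.0007,0,0,0,0.05,-1,-0.0018,0.0007,0,0,0,0.05,-1],
)

```text
time_s: 7.58
tool_pos: [0.5669, -0.1343, 0.231]
tool_rot: [-179.9, -0.6, -40.2]
force: [10.8, -6.3, -6.4]
grip_width: 0.0006
grasp_force: 6.1
```

```bash
python3 - <<'E'
from h import *
o=get_obs();p=o['tool_pos'];y=np.radians(o['tool_rot'][2])
d=p[:2]-[.5765,-.094]
print(p,o['qpos'],o['force'],'x,y in tool', d@[np.cos(y),np.sin(y)], d@[np.sin(y),-np.cos(y)])
E
```

```text
[ 0.56690027 -0.13431493  0.23097245] [  22.24034335   19.08266949  -13.54266039  103.70608485    5.46683048
   57.25515587 -123.72336925] [10.84756197 -6.31813394 -6.37926609] x,y in tool 0.01870338705184899 0.03698150329750419
```

drive_tool(
  rows=[-0.0018,0.0005,0,0,0,0.03,-1,-0.0018,0.0005,0,0,0,0.03,-1],
)

```text
time_s: 7.82
tool_pos: [0.5653, -0.1343, 0.2314]
tool_rot: [-179.7, -1.0, -43.7]
force: [18.5, -10.7, -12.2]
grip_width: 0.0004
grasp_force: 10.3
```

drive_tool(
  rows=[-0.0018,0.0005,0,0,0,0.03,-1,-0.0018,0.0005,0,0,0,0.03,-1],
)

```text
time_s: 8.07
tool_pos: [0.5637, -0.1343, 0.2317]
tool_rot: [-179.5, -1.3, -47.1]
force: [25.3, -15.2, -18.5]
grip_width: 0.0002
grasp_force: 14.5
```

The force climbs steeply to about 33 N with little movement, so the wheel is at its stop. I'll back off, raise the tool and look.

drive_tool(
  rows=[0.005,0,0,0,0,0,-1,0.005,0,0,0,0,0,-1,0.005,0,0,0,0,0,-1,0.005,0,0,0,0,0,-1,0,0,-0.05,0,0,0,-1],
)

```text
time_s: 8.7
tool_pos: [0.5696, -0.1431, 0.2758]
tool_rot: [179.6, 0.5, -47.0]
force: [0.2, 0.7, 0.0]
grip_width: 0.0004
grasp_force: 0.0
```

drive_tool(
  rows=[0,0,-0.05,0,0,0,-1,0,0,-0.05,0,0,-0.174,-1,-0.02,0.05,0,0,0,-0.174,-1,0,0.06,0,0,0,-0.174,-1,0,0.06,0,0,0,-0.174,-1],
)

```text
time_s: 9.32
tool_pos: [0.4807, -0.2779, 0.3801]
tool_rot: [180.0, 0.0, -7.5]
force: [1.3, -1.5, -0.8]
grip_width: 0.0008
grasp_force: 0.0
```

```bash
python3 - <<'E'
from h import *
I=[]
for n,u,v in(('top',155,120),('scene',150,155)):
    d=snap(n,n+'2.png'); I.append(cv2.resize(d['color'][v:v+110,u:u+160],None,fx=2.5,fy=2.5,interpolation=cv2.INTER_CUBIC))
cv2.imwrite('pics/c2.png',np.hstack(I))
E
```

```text
(no output)
```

View pics/c2.png

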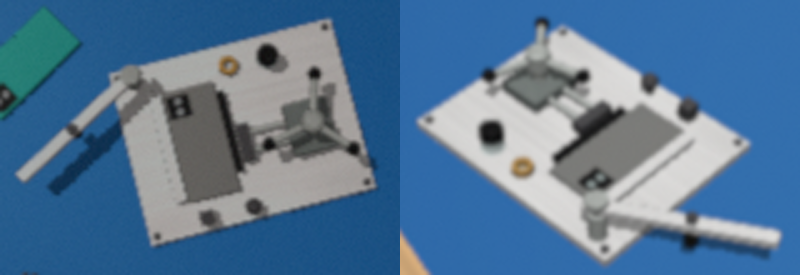

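The wheel is clamped: in the top view the jaw (about (228,130) in the crop) lies against the phone, and the phone against the fence. Next is the bar. I'll go to its far outer side, 150 mm out from the pivot.

drive_tool(
  rows=[0.0015,-0.0558,0,0,0,0,-1,0.0015,-0.0558,0,0,0,0,-1,0.0015,-0.0558,0,0,0,0,-1,0.0015,-0.0558,0,0,0,0,-1,0.0015,-0.0558,0,0,0,0,-1],
)

```text
time_s: 10.05
tool_pos: [0.5279, 0.0003, 0.3796]
tool_rot: [180.0, 0.0, -8.0]
force: [1.4, 0.2, 0.3]
grip_width: 0.0006
grasp_force: 0.0
```

drive_tool(
  rows=[0.0015,-0.0558,0,0,0,0,-1,0.0015,-0.0558,0,0,0,0,-1,0.0015,-0.0558,0,0,0,0,-1,0.0015,-0.0558,0,0,0,0,-1,0.0015,-0.0558,0,0,0,0,-1],
)

```text
time_s: 10.68
tool_pos: [0.574, 0.2752, 0.3794]
tool_rot: [179.9, 0.0, -8.0]
force: [0.9, -0.7, 0.7]
grip_width: 0.0004
grasp_force: 0.0
```

drive_tool(
  rows=[0,0,0,0,0,-0.177,-1,0,0,0,0,0,-0.177,-1,0,0,0,0,0,-0.177,-1,0,0,0,0,0,-0.177,-1,0,0,0,0,0,-0.177,-1],
)

```text
time_s: 11.3
tool_pos: [0.5738, 0.2736, 0.3793]
tool_rot: [-180.0, 0.1, 43.1]
force: [0.4, 0.1, -0.1]
grip_width: 0.0007
grasp_force: 0.0
```

```bash
cat > b.py <<'E'
from h import *
o=get_obs();p=o['tool_pos'];y=np.radians(o['tool_rot'][2]);d=p[:2]-[.642,.136]
print(p,o['tool_rot'],o['force'],'x,y in tool rel pivot', d@[np.cos(y),np.sin(y)], d@[np.sin(y),-np.cos(y)])
E
python3 b.py
```

```text
[0.57378294 0.27363967 0.37927226] [-1.79994566e+02  8.54708494e-02  4.30954689e+01] [ 0.44037759  0.06129224 -0.08718002] x,y in tool rel pivot 0.044224417085104266 -0.1471137196838018
```

drive_tool(
  rows=[0,-0.003,0.052,0,0,0,-1,0,0,0.052,0,0,0,-1,0,0,0.052,0,0,0,-1,-0.013,0,0,0,0,0,-1,-0.012,0,0,0,0,0,-1],
)

```text
time_s: 11.92
tool_pos: [0.5535, 0.2588, 0.2252]
tool_rot: [180.0, -0.1, 42.8]
force: [1.3, 1.2, -0.4]
grip_width: 0.0006
grasp_force: 0.4
```

drive_tool(
  rows=[-0.015,-0.0011,0,0,0,-0.1,-1,-0.015,-0.0011,0,0,0,-0.1,-1,-0.015,-0.0011,0,0,0,-0.1,-1],
)

```text
time_s: 12.3
tool_pos: [0.5217, 0.2278, 0.2271]
tool_rot: [179.8, -0.2, 60.1]
force: [0.3, 1.1, -0.4]
grip_width: 0.0005
grasp_force: 0.5
```

```bash
python3 b.py
```

```text
[0.52172769 0.2277706  0.22714903] [179.75724929  -0.22255165  60.14805241] [ 0.30684706  1.10570116 -0.44031939] x,y in tool rel pivot 0.019727162130442774 -0.14999369967758822
```

drive_tool(
  rows=[-0.0151,-0.0011,0,0,0,-0.1,-1,-0.0151,-0.0011,0,0,0,-0.1,-1,-0.0151,-0.0011,0,0,0,-0.1,-1,-0.0151,-0.0011,0,0,0,-0.1,-1,-0.0151,-0.0011,0,0,0,-0.1,-1],
)

```text
time_s: 12.92
tool_pos: [0.4929, 0.1585, 0.2268]
tool_rot: [179.7, 0.0, 88.8]
force: [0.3, 1.2, 0.5]
grip_width: 0.0009
grasp_force: 0.4
```

drive_tool(
  rows=[-0.0151,-0.0011,0,0,0,-0.1,-1,-0.0151,-0.0011,0,0,0,-0.1,-1,-0.0151,-0.0011,0,0,0,-0.1,-1,-0.0151,-0.0011,0,0,0,-0.1,-1,-0.0075,-0.0006,0,0,0,-0.05,-1],
)

```text
time_s: 13.55
tool_pos: [0.4986, 0.0903, 0.2265]
tool_rot: [179.8, 0.2, 114.4]
force: [-0.3, 0.9, 1.0]
grip_width: 0.0007
grasp_force: 0.5
```

```bash
python3 b.py; python3 - <<'E'
from h import *
I=[]
for n,u,v in(('top',175,120),('scene',200,155)):
    d=snap(n,n+'3.png'); I.append(cv2.resize(d['color'][v:v+110,u:u+100],None,fx=4,fy=4,interpolation=cv2.INTER_CUBIC))
cv2.imwrite('pics/c3.png',np.hstack(I))
E
```

```text
[0.4985986  0.09033942 0.22648361] [179.80472093   0.21256295 114.42792423] [-0.30156296  0.94056618  0.98210845] x,y in tool rel pivot 0.017730246066519666 -0.1494472764937319
```

View pics/c3.png

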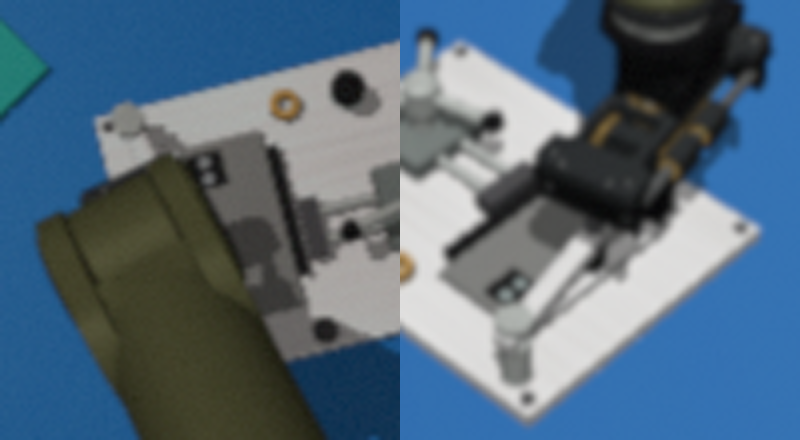

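The top view hides the bar under the arm. The scene view shows the bar swung over the phone, pushed by the finger. I'll stop slightly short, step back and measure in a clear view.

drive_tool(
  rows=[-0.0151,-0.0011,0,0,0,-0.1,-1,-0.0113,-0.0008,0,0,0,-0.075,-1,0.01,0,0,0,0,0,-1,0.015,0,0,0,0,0,-1,0,0,-0.06,0,0,0,-1],
)

```text
time_s: 14.28
tool_pos: [0.4906, 0.0892, 0.2812]
tool_rot: [-179.6, -0.3, 124.6]
force: [1.6, -1.1, 1.4]
grip_width: 0.0005
grasp_force: 0.0
```

drive_tool(
  rows=[0,0,-0.06,0,0,0,-1,0.05,-0.03,0,0,0,0,-1,0.05,-0.03,0,0,0,0,-1,0.05,-0.03,0,0,0,0,-1,0.05,-0.03,0,0,0,0,-1],
)

```text
time_s: 14.9
tool_pos: [0.3364, 0.1618, 0.3457]
tool_rot: [180.0, 0.9, 124.2]
force: [0.1, -0.1, 0.2]
grip_width: 0.0006
grasp_force: 0.0
```

```bash
python3 b.py; python3 - <<'E'
from h import *
I=[]
for n,u,v in(('top',190,140),('scene',200,155)):
    d=snap(n,n+'4.png'); I.append(cv2.resize(d['color'][v:v+90,u:u+80],None,fx=5,fy=5,interpolation=cv2.INTER_CUBIC))
cv2.imwrite('pics/c4.png',np.hstack(I))
E
```

```text
[0.3364344  0.16177236 0.34570203] [179.96919281   0.86553013 124.23804314] [ 0.09859769 -0.14470224  0.18275381] x,y in tool rel pivot 0.1932273090878414 -0.23811291203502788
```

View pics/c4.png

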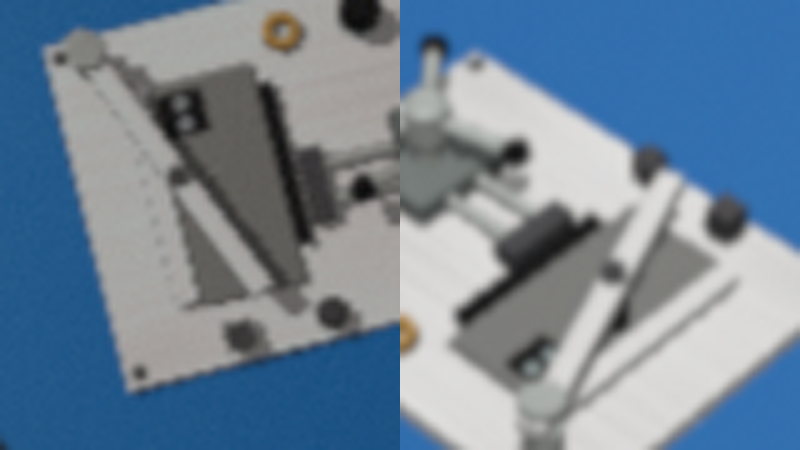

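```bash
python3 - <<'E'
from h import *
J=np.array([[115,150],[115,-155],[-120,-155],[-120,150]])/1e3
def fit(P):
    P=P[:,:2];A=J-J.mean(0);B=P-P.mean(0)
    a=np.arctan2((A[:,0]*B[:,1]-A[:,1]*B[:,0]).sum(),(A*B).sum())
    R=np.array([[np.cos(a),-np.sin(a)],[np.sin(a),np.cos(a)]]);return R,P.mean(0)-R@J.mean(0),a
C={'top':([(220,147),(660,40),(752,375),(303,492)],155,120,(190,140),{'dot':(178,175),'tip':(263,284),'cap':(85,47)},(252,197,12,12)),
 'scene':([(410,525),(35,242),(325,52),(700,290)],150,155,(200,155),{'dot':(612-400,271),'tip':(671-400,183),'cap':(541-400,397)},(244,181,12,13))}
for n,(c,u0,v0,(u1,v1),pts,bx) in C.items():
    d=load(n);R,o,a=fit(np.array([ray(d,u0+(x+.5)/5-.5,v0+(y+.5)/5-.5,.012) for x,y in c]))
    pv=R@[.095,.12]+o; inv=lambda p:(R.T@(p[:2]-o))*1e3
    def ang(p): q=R.T@(p[:2]-pv);return np.arctan2(-q[1],-q[0]),np.linalg.norm(q)*1e3
    g=cv2.cvtColor(cv2.imread(f'pics/{n}0.png'),cv2.COLOR_BGR2GRAY);x,y,w,h=bx
    m=g[y:y+h,x:x+w]; m=(m<85); ys,xs=np.nonzero(m); uc,vc=x+xs.mean(),y+ys.mean()
    print(n,'pin px',uc,vc,m.sum(),'crop',(uc-u1)*5,(vc-v1)*5)
    for z in(.03,.036,.039): p=ray(d,uc,vc,z);print(' pin z',z,inv(p),ang(p))
    for k,(x,y) in pts.items():
        p=ray(d,u1+(x+.5)/5-.5,v1+(y+.5)/5-.5,.062 if k!='cap' else .07);print(' ',k,inv(p),ang(p))
E
```

```text
top pin px 257.9166666666667 204.27083333333334 48 crop 339.5833333333334 321.35416666666674
 pin z 0.03 [-111.86116726    4.25867029] (np.float64(0.51011683590756), np.float64(237.03923287462948))
 pin z 0.036 [-112.04050795    4.50711825] (np.float64(0.508832911753742), np.float64(237.07462468316584))
 pin z 0.039 [-112.1301783     4.63134223] (np.float64(0.5081910939484743), np.float64(237.0924671076767))
  dot [ 3.76811052 82.59706443] (np.float64(0.3890771580664228), np.float64(98.60140591085572))
  tip [-76.53990162  47.42952689] (np.float64(0.4002203811518974), np.float64(186.25899015624506))
  cap [ 96.19589325 119.61515179] (np.float64(2.8302503626520323), np.float64(1.2562916937088398))
scene pin px 249.88235294117646 187.26470588235293 34 crop 249.41176470588232 161.32352941176464
 pin z 0.03 [-105.36223436    8.99504967] (np.float64(0.5059253562369574), np.float64(229.0570321020578))
 pin z 0.036 [-100.52099384   13.51629761] (np.float64(0.49869959840566785), np.float64(222.63700929275072))
 pin z 0.039 [-98.10037358  15.77692159] (np.float64(0.49492826247477484), np.float64(219.43154821509202))
  dot [-1.47638938 76.96733329] (np.float64(0.4195588334070277), np.float64(105.63855409604103))
  tip [-75.05348912  52.42115816] (np.float64(0.3782608840058027), np.float64(182.98931396617803))
  cap [ 95.07546509 119.48230949] (np.float64(1.7155493571100386), np.float64(0.5231619719520961))
```

Measured: the pin is at about 0.508 rad and the bar at about 0.395 rad, so the bar needs another 0.11 rad. Going back behind the bar.

drive_tool(
  rows=[-0.05,0.03,0,0,0,0,-1,-0.05,0.03,0,0,0,0,-1,-0.05,0.03,0,0,0,0,-1,-0.045,0.03,0,0,0,-0.115,-1,0,0,0,0,0,0,-1],
)

```text
time_s: 15.62
tool_pos: [0.5509, 0.0637, 0.3455]
tool_rot: [-179.9, 0.3, 130.6]
force: [-0.4, -0.2, -0.5]
grip_width: 0.0006
grasp_force: 0.0
```

```bash
python3 b.py
```

```text
[0.5508679  0.06369824 0.34545477] [-179.94230384    0.34967656  130.56311129] [-0.43701535 -0.1528208  -0.52901441] x,y in tool rel pivot 0.004334930315152814 -0.11624892664739221
```

drive_tool(
  rows=[0.048,-0.034,0,0,0,0,-1,0,0,0,0,0,-0.008,-1,0,0,0.055,0,0,0,-1,0,0,0.055,0,0,0,-1,0,0,0.009,0,0,0,-1],
)

```text
time_s: 16.25
tool_pos: [0.4895, 0.08, 0.2251]
tool_rot: [-179.6, 0.3, 131.4]
force: [0.6, -0.1, 0.6]
grip_width: 0.0007
grasp_force: 0.0
```

```bash
python3 b.py
```

```text
[0.48951594 0.07996776 0.22505269] [-179.62382557    0.3209466   131.35301235] [ 0.64802896 -0.05913723  0.61953629] x,y in tool rel pivot 0.05868490569343426 -0.15148293975283458
```

drive_tool(
  rows=[-0.012,0,0,0,0,0,-1,-0.012,0,0,0,0,0,-1,-0.009,0,0,0,0,0,-1,-0.006,0,0,0,0,0,-1,0,0,0,0,0,0,-1],
)

```text
time_s: 16.88
tool_pos: [0.5177, 0.0505, 0.2284]
tool_rot: [-179.9, 0.6, 131.3]
force: [-0.6, 0.4, 0.1]
grip_width: 0.0005
grasp_force: 0.0
```

```bash
python3 b.py
```

```text
[0.5177132  0.0505043  0.22835539] [-179.89908123    0.61337706  131.31876646] [-0.5592523   0.43770859  0.12177492] x,y in tool rel pivot 0.017848704260196482 -0.14979368597745601
```

drive_tool(
  rows=[0.012,0,0,0,0,0,-1,0.013,0,0,0,0,0,-1,0,0,-0.06,0,0,0,-1,0,0,-0.06,0,0,0,-1,0.05,-0.03,0,0,0,0,-1],
)

```text
time_s: 17.5
tool_pos: [0.4472, 0.0898, 0.3525]
tool_rot: [179.6, 0.9, 131.3]
force: [-1.6, 1.2, -0.6]
grip_width: 0.0001
grasp_force: 0.0
```

drive_tool(
  rows=[0.05,-0.03,0,0,0,0,-1,0.05,-0.03,0,0,0,0,-1,0.05,-0.03,0,0,0,0,-1,0,0,0,0,0,0,-1],
)

```text
time_s: 18.0
tool_pos: [0.3339, 0.132, 0.3465]
tool_rot: [-179.5, 1.1, 131.8]
force: [0.6, 0.2, -0.5]
grip_width: 0.0007
grasp_force: 0.0
```

```bash
python3 b.py; python3 - <<'E'
from h import *
I=[]
for n,u,v in(('top',190,140),('scene',200,155)):
    d=snap(n,n+'5.png'); I.append(cv2.resize(d['color'][v:v+90,u:u+80],None,fx=5,fy=5,interpolation=cv2.INTER_CUBIC))
cv2.imwrite('pics/c5.png',np.hstack(I))
E
```

```text
[0.33393459 0.13204258 0.34649856] [-179.5150933     1.07633897  131.80312174] [ 0.63300444  0.16247047 -0.53129671] x,y in tool rel pivot 0.20239809443538745 -0.23228208988161975
```

View pics/c5.png

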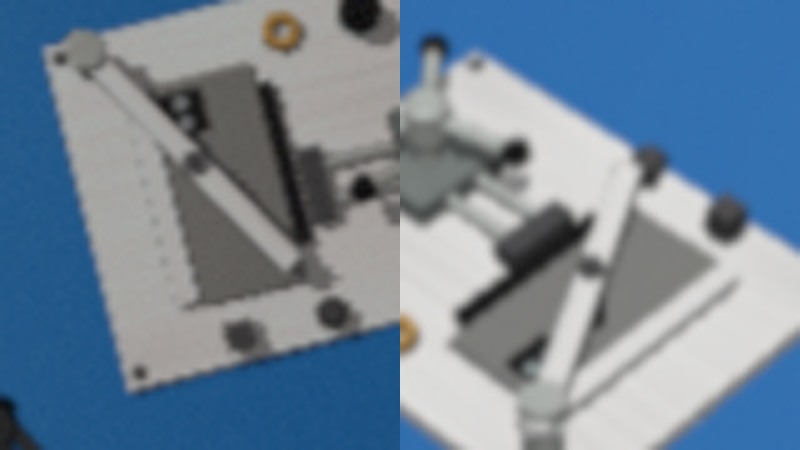

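The bar now runs toward the round pin: tip at about (298,266) and pin at (333,313) in the crop. A numeric check comes next.

```bash
python3 - <<'E'
from h import *
d=load('top');J=np.array([[115,150],[115,-155],[-120,-155],[-120,150]])/1e3
P=np.array([ray(d,155+(x+.5)/5-.5,120+(y+.5)/5-.5,.012)[:2] for x,y in[(220,147),(660,40),(752,375),(303,492)]])
A=J-J.mean(0);B=P-P.mean(0);a=np.arctan2((A[:,0]*B[:,1]-A[:,1]*B[:,0]).sum(),(A*B).sum())
R=np.array([[np.cos(a),-np.sin(a)],[np.sin(a),np.cos(a)]]);o=P.mean(0)-R@J.mean(0);pv=R@[.095,.12]+o
def ang(p): q=R.T@(p[:2]-pv);return np.arctan2(-q[1],-q[0]),np.linalg.norm(q)*1e3
def g(i): return cv2.cvtColor(cv2.imread(f'pics/top{i}.png'),cv2.COLOR_BGR2GRAY).astype(float)
print(np.array(g(5)[176:196:2,228:254],int))
for n,pts in((4,((263,284),)),(5,((298,266),(196,162)))):
    for x,y in pts: print(n,'hand',ang(ray(d,190+(x+.5)/5-.5,140+(y+.5)/5-.5,.062)))
    G=g(n)
    for v in range(174,194,2):
        # expected column from angle
        th=.395 if n==4 else .508
        q=min(np.linspace(.08,.19,300),key=lambda r:abs(proj(d,[*(pv+R@[-r*np.cos(th),-r*np.sin(th)]),.062])[1]-v))
        u=proj(d,[*(pv+R@[-q*np.cos(th),-q*np.sin(th)]),.062])[0]
        c=np.arange(int(u)-5,int(u)+7);w=np.clip(G[v,c]-115,0,None);uu=(w*c).sum()/w.sum()
        print(n,v,round(u,1),round(uu,1),np.round(ang(ray(d,uu,v,.062)),3))
# pin by darkest compact blob
G=g(5)[196:209,249:264];print(G.astype(int))
E
```

```text
[[101 129 156 164 165 164 159 144 104  73  70  84  91  93  93  94  92  86
   58  29  24  51  61  57  55  52]
 [ 97  96 108 139 161 166 165 165 158 141 104  72  71  84  93  92  91  91
   69  36  20  35  62  66  58  55]
 [ 95  96  94  94 108 139 160 166 165 165 160 141 105  71  81  91  92  92
   86  61  27  24  52  61  57  55]
 [ 96  95  96  96  95  94 106 135 158 164 165 164 158 137  98  71  82  91
   92  70  34  20  33  60  65  57]
 [ 96  96  94  95  93  92  93  94 103 137 159 164 165 162 154 133  95  74
   82  84  61  25  24  47  62  71]
 [ 95  96  95  95  93  94  95  95  94  93 106 137 159 166 166 162 155 132
   95  65  54  34  26  38  79 133]
 [ 95  95  96  95  96  95  96  95  94  94  92  93 106 139 160 165 164 163
  156 132  93  57  47  60  82 115]
 [ 94  96  97  96  96  95  94  95  94  94  94  93  93  93 106 140 161 165
  165 165 154 127 101 100 105 136]
 [ 95  95  96  97  95  95  95  93  94  94  93  93  94  93  94  91 106 139
  160 162 138  95  78  91  99 106]
 [129  95  96  95  94  93  96  95  93  93  93  95  94  93  91  94  93  93
  103 102  78  62  65  85  98 100]]
4 hand (n
[... 1039 characters left out ...]
4 165]
 [161 164 163 155 148 144 144 151 161 162 163 166 164 164 164]
 [166 165 166 163 159 140 115 106 114 140 159 163 166 166 166]
 [165 165 165 162 139  99  70  61  65  92 119 148 165 165 165]
 [164 165 165 151 111  66  55  55  51  55  84 135 160 165 166]
 [166 164 164 149 101  58  56  55  53  47  72 109 128 150 164]
 [165 166 164 158 115  60  51  55  48  46  68  91 108 140 163]
 [166 166 164 162 132  82  52  47  43  55  81  95 106 140 163]
 [165 165 164 165 154 129 100  77  67  80  93  99 105 128 132]
 [163 163 164 165 165 158 147 137 118  98  93  79  75  85  83]
 [163 164 163 162 162 159 141 117  91  77  69  56  50  61  68]
 [160 160 148 122 111 108  93  71  65  68  64  66  65  70  71]]
```

The bar reads about 0.520 rad and the pin about 0.515 rad in the same view, so the bar is aligned to within half a degree. The hand is clear, so I'm handing in.

```bash
python3 -c "
from cell import *
print(sign_off())"
```

```text
the job is handed in; nothing more can be done
None
```

I turned the wheel to its stop, so the jaw holds the phone against the fence, and pushed the swing bar to within about half a degree of the round pin; the hand is clear and the job is handed in, with no verdict shown at sign-off.

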